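# Nest the upside-down bowl covers

### The arm

A 6-joint arm with a two-finger parallel gripper is mounted at the origin on the work surface. World frame = base frame: x ahead of the robot, y to its left, z up, the work surface at z = 0. Lengths are in m, angles in rad, forces in N, time in s.
With the tool pointing down it reaches from about 0.35 to 0.775 m from the base axis. Payload 5.5 kg.
Tool frame: the origin (TCP) lies at the very end of the fingers, on their centre line; the grasp point (between the pads) lies behind it (env.hold_point_z is the z of the grasp point in the tool frame, in m); z points along the fingers, y is the line along which they close (so a half turn about z gives the same grasp; the last joint's range is limited). The gripper opens to 85 mm and grips with 20 to 120 N. Pads are 22 mm wide; open, the fingers measure 114 mm over their backs; the gripper's body (76 mm by 85 mm) begins 54 mm behind the grasp point. The pads swing forward as they close: fully open they stand 13 mm farther back than shut.
Start: joints at [0.96, 0.313, 0.046, 1.304, 0, 1.431], TCP at [0.261, 0.512, 0.231] pointing down, gripper open.
Joint ranges: [-2.76, 2.76], [-0.86, 1.69], [-1.03, 1.26], [-2.2, 2.34], [-1.47, 1.5], [-3.14, 3.14]. Speed limits (rad/s): [2.57, 2.57, 3.14, 3.14, 3.14, 3.14].

### API

Orientations are given as a unit quaternion [w, x, y, z].
In Python, from workcell import env gives the robot as it stands.
- The arm moves only by the tool arm_command, never from a script. Its argument "rows" is a list of rows, each an object with "delta_pos": the shift along the tool's x, y, z scaled (see below), a list of three; "rot": the turn, a rotation vector about the tool's x, y, z scaled (see below), a list of three; "fingers": the closure, from 0 (fully open) to 1 (shut). A call has 1 to 20 rows; each row shifts and turns the commanded pose from where the row before left it, along the tool's axes as they then stand; what a row does not reach is not made up. The controller multiplies each number of a shift by 0.02 m and each number of a turn by 360 degrees. A row lasts 1/10 s, in which the tool goes at most 50 mm and 8.59 degrees, less where a joint would pass 70% of its speed; a pose out of reach is approached as far as the arm can. A call with a number of a shift or a turn outside -1 to 1 is refused whole. A call with a gripper value outside its range is refused whole. The fingers move at their own pace and stop on an object; "squeeze" is the grip in N (left out, the last holds). Time passes only in rows, so rows that do not move let the fingers close. It gives the time, the measured TCP pose, the force and the opening at its end, in the units of the state.
- env.get_state(): the state, without advancing time (a new reading comes with each control period).
- env.read_camera(name): name is "scene" or "top" or "wrist"; returns (picture, depth): 400x640x3 uint8, blue, green, red; 400x640 float32, m along the optical axis (not along the pixel's ray), 0 where there is no reading.
- env.get_calibration(name): a dict with "mtx" (3x3 intrinsics, pixels), "R" (3x3) and "t" (3): a world point X has camera coordinates R X + t. Camera axes: x right, y down, z forward; pixel columns grow to the right and rows downward; lengths in m; the calibration is good to about 2 mm. The wrist camera is an equidistant fisheye: a pixel r from the principal point sees the ray r / f radians off the axis. A picture is of the moment at which its call begins: read the wrist's pose just before it. get_calibration takes no time and is no camera call; for the wrist camera it gives the pose at the moment of the call.
- env.hand_in(): hands the job in, once; it reports no verdict.
The state is a dict: "clock": time; "joint_pos": joint angles; "qvel": joint speeds; "tau": joint torques, N m; "tcp_pos": TCP position; "orientation": TCP orientation; "wrist_force": force on the tool from outside, world axes, zero at the start; "ft_torque": the same for the moment, N m; "finger_gap": finger opening in m.
Only numpy, scipy, OpenCV 4.12 (cv2) and the standard library are available. Lean on these libraries where they do the work, as an engineer would, in place of code of your own. Each camera call takes 0.05 s, during which the arm holds its last target. There are 200 camera calls.

### The job

The three white domed bowl covers are lying upside down, mouth up. Nest them by size for storage: put the medium cover into the large one in the clear crate and the small one into the medium, each centred and sitting flat on its knob, mouth up. Leave the large cover where it stands in the crate, and set the covers down rather than dropping them.

Things in the scene. Friction and masses are not known exactly. Their poses are not given: they have to be found in the camera images.
- lid_large: Largest of three white domed covers, upside down: rim 170 mm across, 46 high, about 170 g, loose; stands on its knob (56 across, 14 high) on the 4 mm floor of a clear 220 mm square crate, walls 28 high. Origin: centre of knob's underside, z up out of the mouth. Inner floor 18 mm above origin, flat to 40 mm from centre, then sloping up. Rim's top 18 mm: upright lip 8 thick.
- lid_medium: Medium cover, same form, on the table left or right of the crate: rim 116 mm across, 48 high, about 100 g, knob 48 across, 14 high. Origin: centre of knob's underside, z up. Inner floor 18 mm above origin, flat to 26 from centre. Rim's top 18 mm is an upright lip 8 thick, to pinch from above, one finger inside. Nested, its rim stands 20 mm above the large rim.
- lid_small: Small cover, same form, on the table on the other side of the crate: rim 74 mm across, 50 high, about 60 g, knob 34 across, 14 high. Origin: centre of knob's underside, z up out of the mouth. Rim's top 18 mm is an upright lip 8 mm thick (inner width 58 mm), to pinch from above, one finger inside. Nested, its rim stands 20 mm above the medium rim.
There are look-alikes about, which are no part of the job. Leave any brown or red look-alike of the lid_medium alone. What is shaped like the lid_small but blue is not meant.

How it is judged:
At the end, for the whole second after the job is handed in: The medium cover sits in the large one and the small one in the medium one, each mouth up within 10 degrees, centred within 18 mm of the cover below, its knob down on that cover's inner floor (within 6 mm); the large cover is within 40 mm of where it stood; all three are at rest (horizontal distance between lid_medium and lid_large below 0.018 m and z of lid_medium in the frame of lid_large between 0.014 and 0.024 m and horizontal distance between lid_small and lid_medium below 0.018 m and z of lid_small in the frame of lid_medium between 0.014 and 0.024 m and angle between each of lid_large, lid_medium, lid_small's own z axis and vertical below 0.175 rad and distance of lid_large from where it was at the start of the episode below 0.04 m and linear speed of each of lid_large, lid_medium, lid_small below 0.02 m/s); the robot touches nothing.
It fails at once if the medium cover is dropped (falls free of the fingers faster than 0.8 m/s, a fall of about 33 mm) (linear speed of lid_medium above 0.8 m/s and contact force between lid_medium and the fingers below 0.05 N).
It fails at once if the small cover is dropped (falls free of the fingers faster than 0.8 m/s, a fall of about 33 mm) (linear speed of lid_small above 0.8 m/s and contact force between lid_small and the fingers below 0.05 N).
It also fails if it takes over 58 s, if anything falls off the work surface, if the arm or the gripper's body presses on something with over 40 N, if the wrist force passes 120 N, or if a joint passes its speed limit or range.

## Working session

There is one attempt and no reset: what is moved stays moved. The work goes in short steps, Python scripts to look and compute and a tool call to move; the robot and the scene stay as the last step left them, time stands still between calls to the robot, and variables do not carry over. Pictures are saved under pics/ and viewed, on a budget of 10 in all, crops included, one or two more only if the job needs it, and the job is handed in when it is done.

Besides the shell and the picture viewer there is one more tool, called after "Emit:" by a JSON object that holds its "api" and its "payload", one argument or row to a line. arm_command: Moves the arm, as the interface text tells. Shifts and turns lie within -1 to 1; 1 stands for 0.02 m of shift or 360 degrees of turn. Its arguments: {"type":"object","properties":{"rows":{"type":"array","items":{"type":"object","properties":{"delta_pos":{"type":"array","items":{"type":"number","minimum":-1,"maximum":1}},"rot":{"type":"array","items":{"type":"number","minimum":-1,"maximum":1}},"fingers":{"type":"number"}}}},"squeeze":{"type":"number"}},"required":["rows"]}

```bash
ls; mkdir -p pics
python3 - <<'E'
from workcell import env
import cv2,numpy as np
s=env.get_state();print(s,env.hold_point_z)
for n in("top","scene"):
    p,d=env.read_camera(n);cv2.imwrite(f"pics/{n}0.png",p);np.savez(f"pics/{n}0.npz",p=p,d=d)
    print(n,env.get_calibration(n))
E
```

```text
pics
{'clock': 0.0, 'joint_pos': array([9.60364380e-01, 3.14023582e-01, 4.50034483e-02, 1.30359545e+00,
       2.47018138e-06, 1.43115210e+00]), 'qvel': array([-4.89986452e-04,  9.85172544e-04,  4.88482579e-06,  2.08716457e-03,
        5.40719082e-04,  1.72903919e-04]), 'tau': array([-9.75762996e-04, -4.80625856e+01,  2.98533779e+01,  1.93756196e-02,
       -1.96521643e-05,  2.12783945e-06]), 'tcp_pos': array([0.26055625, 0.51201968, 0.23040568]), 'orientation': array([-3.34352461e-04,  2.33225905e-01,  9.72422156e-01, -8.45948719e-04]), 'wrist_force': array([ 0.13740741, -0.15386351,  0.13224696]), 'ft_torque': array([ 0.02966895, -0.0235838 , -0.02136321]), 'finger_gap': 0.08548848449922736} -0.0187
top {'mtx': array([[465.04228114,   0.        , 325.07639592],
       [  0.        , 465.04228114, 203.75660036],
       [  0.        ,   0.        ,   1.        ]]), 'R': array([[-1.79661071e-02, -9.99835001e-01, -2.68121028e-03],
       [-9.85861856e-01,  1.81617135e-02, -1.66572966e-01],
       [ 1.66594177e-01, -3.49364804e-04, -9.86025486e-01]]), 't': array([0.11445715, 0.47655106, 1.20461882])}
scene {'mtx': array([[399.41740988,   0.        , 321.19864949],
       [  0.        , 399.41740988, 204.09945111],
       [  0.        ,   0.        ,   1.        ]]), 'R': array([[-0.51822555,  0.85523548,  0.00381583],
       [ 0.64176513,  0.3918157 , -0.65925562],
       [-0.5653139 , -0.33919424, -0.75190921]]), 't': array([ 0.14306002, -0.31807601,  1.52493573])}
```

View pics/top0.png

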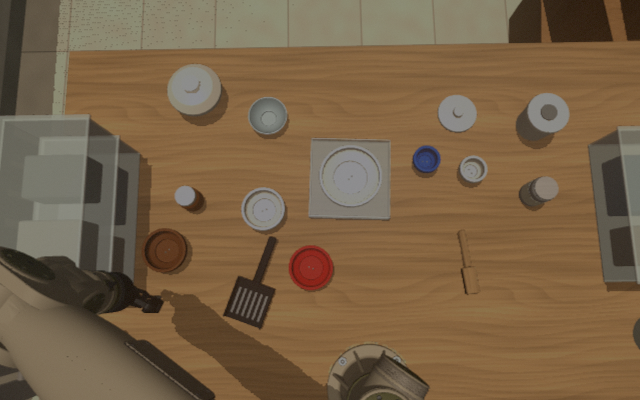

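View pics/scene0.png

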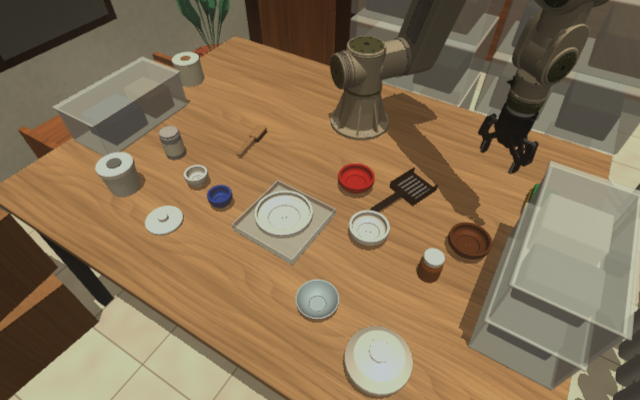

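Candidates in the top view:
- **Medium:** white (263,209). Rejected: red (311,268), brown (166,250), glass bowl (268,117).
- **Small:** white (473,169). Rejected: blue (427,159), knob-up lid (457,113).
- **Large:** (351,176), in the crate.

```bash
cat > h.py <<'E'
from workcell import env
import numpy as np,cv2
from scipy.optimize import least_squares
def cloud(cal,d):
    v,u=np.mgrid[:d.shape[0],:d.shape[1]];K=cal["mtx"]
    c=np.stack([(u-K[0,2])/K[0,0]*d,(v-K[1,2])/K[1,1]*d,d],-1)
    return (c-cal["t"])@cal["R"]
def circ(P,c0,r):
    f=lambda q:np.hypot(P[:,0]-q[0],P[:,1]-q[1])-q[2]
    return least_squares(f,[*c0,r],loss="soft_l1",f_scale=.002).x
E
python3 - <<'E'
from h import *
for n,S in(("top",{"L":(351,176,85),"M":(263,209,58),"S":(473,169,37)}),("scene",{"L":(284,213,85),"M":(369,228,58),"S":(196,176,37)})):
    z=np.load(f"pics/{n}0.npz");X=cloud(env.get_calibration(n),z["d"])
    for k,(u,v,r) in S.items():
        r/=1000;c=X[v,u,:2]
        for _ in range(4):
            m=(np.hypot(X[...,0]-c[0],X[...,1]-c[1])<r+.012)&(X[...,2]>.042)&(X[...,2]<.056)&(z["d"]>0)
            P=X[m];q=circ(P,c,r-.004);c=q[:2]
        print(n,k,q.round(4),m.sum(),np.percentile(P[:,2],[50,90]).round(4))
p=np.load("pics/top0.npz")["p"]
a=cv2.resize(p[150:270,200:320],(360,360),interpolation=2);b=cv2.resize(p[110:230,400:520],(360,360),interpolation=2)
cv2.imwrite("pics/crop.png",np.hstack([a,b]))
E
```

```text
top L [0.5534 0.0356 0.0806] 598 [0.0504 0.0536]
top M [0.4685 0.2706 0.0537] 397 [0.0488 0.0521]
top S [ 0.5659 -0.2942  0.033 ] 264 [0.0507 0.0537]
scene L [0.556  0.0413 0.0806] 494 [0.0477 0.0502]
scene M [0.4708 0.276  0.0537] 308 [0.0459 0.048 ]
scene S [ 0.5686 -0.2883  0.0329] 176 [0.0478 0.0504]
```

View pics/crop.png

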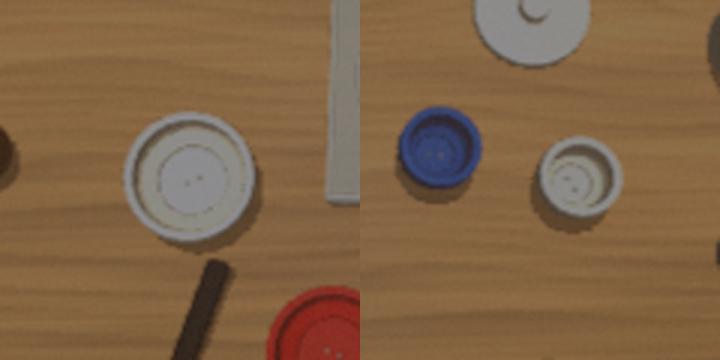

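Emit:
{"api": "arm_command", "payload": {
  "rows": [
    {"delta_pos":[0,0,0],"rot":[0,0,-0.0188],"fingers":0.7},
    {"delta_pos":[0,0,0],"rot":[0,0,-0.0188],"fingers":0.7},
    {"delta_pos":[0,0,0],"rot":[0,0,-0.0188],"fingers":0.7},
    {"delta_pos":[0,0,0],"rot":[0,0,-0.0188],"fingers":0.7},
    {"delta_pos":[-0.95,-0.84,0.3],"rot":[0,0,0],"fingers":0.7},
    {"delta_pos":[-0.95,-0.84,0.3],"rot":[0,0,0],"fingers":0.7},
    {"delta_pos":[-0.95,-0.84,0.3],"rot":[0,0,0],"fingers":0.7},
    {"delta_pos":[-0.95,-0.84,0.3],"rot":[0,0,0],"fingers":0.7},
    {"delta_pos":[-0.95,-0.84,0.3],"rot":[0,0,0],"fingers":0.7},
    {"delta_pos":[-0.95,-0.84,0.3],"rot":[0,0,0],"fingers":0.7},
    {"delta_pos":[-0.95,-0.84,0.3],"rot":[0,0,0],"fingers":0.7},
    {"delta_pos":[-0.95,-0.84,0.3],"rot":[0,0,0],"fingers":0.7},
    {"delta_pos":[-0.95,-0.84,0.3],"rot":[0,0,0],"fingers":0.7},
    {"delta_pos":[-0.95,-0.84,0.3],"rot":[0,0,0],"fingers":0.7},
    {"delta_pos":[-0.95,-0.84,0.3],"rot":[0,0,0],"fingers":0.7},
    {"delta_pos":[0,0,0],"rot":[0,0,0],"fingers":0.7},
    {"delta_pos":[0,0,0],"rot":[0,0,0],"fingers":0.7}
  ],
  "squeeze": 40
}}

```text
clock: 1.8
tcp_pos: [0.4699, 0.3276, 0.1647]
orientation: [-0.001, -0.0, 1.0, -0.0]
wrist_force: [-0.6, 0.7, 0.4]
finger_gap: 0.0257
```

```bash
cat >> h.py <<'E'
def wcloud(cal,d):
    v,u=np.mgrid[:d.shape[0],:d.shape[1]];K=cal["mtx"]
    x,y=u-K[0,2],v-K[1,2];r=np.hypot(x,y)+1e-9;th=r/K[0,0]
    t=np.tan(np.minimum(th,1.5))/r
    c=np.stack([x*t*d,y*t*d,d],-1)
    return (c-cal["t"])@cal["R"]
def rim(c,R,zr,name="wrist",save=None,tol=.008):
    cal=env.get_calibration(name);p,d=env.read_camera(name)
    if save: cv2.imwrite(save,p)
    X=(wcloud if name=="wrist" else cloud)(cal,d)
    for _ in range(5):
        m=(np.hypot(X[...,0]-c[0],X[...,1]-c[1])<R+.012)&(abs(X[...,2]-zr)<tol)&(d>0)
        # white only
        b=p.astype(int);m&=(b.min(-1)>70)&(b.max(-1)-b.min(-1)<60)
        P=X[m];q=circ(P,c,R-.004);c=q[:2]
    print(name,"c,r",q.round(4),"n",m.sum(),"z",np.percentile(P[:,2],[50,90]).round(4));return X,p,P
def st():
    s=env.get_state();print(*(f"{k}={np.round(s[k],4)}" for k in("clock","tcp_pos","orientation","wrist_force","finger_gap","joint_pos")))
E
python3 - <<'E'
from h import *
st()
rim((.4697,.2733),.058,.048,save="pics/w1.png")
E
```

```text
clock=1.8 tcp_pos=[0.4699 0.3276 0.1647] orientation=[-8.e-04 -2.e-04  1.e+00 -1.e-04] wrist_force=[-0.5992  0.7049  0.3798] finger_gap=0.0257 joint_pos=[ 4.6840e-01  3.3720e-01 -8.5100e-02  1.1501e+00  5.0000e-04  4.6800e-01]
wrist c,r [0.4677 0.2726 0.0531] n 3460 z [0.0477 0.0488]
```

View pics/w1.png

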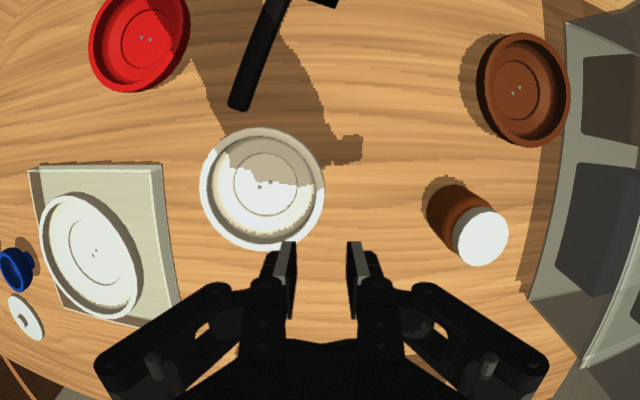

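The wrist view shows the white medium cover at (262,188) and the fingers near (320,270). It measures M at (0.468, 0.273), so I'll go down on the +y lip.

Emit:
{"api": "arm_command", "payload": {
  "rows": [
    {"delta_pos":[0.11,-0.05,0.85],"rot":[0,0,0],"fingers":0.7},
    {"delta_pos":[0,0,0.85],"rot":[0,0,0],"fingers":0.7},
    {"delta_pos":[0,0,0.85],"rot":[0,0,0],"fingers":0.7},
    {"delta_pos":[0,0,0.85],"rot":[0,0,0],"fingers":0.7},
    {"delta_pos":[0,0,0.85],"rot":[0,0,0],"fingers":0.7},
    {"delta_pos":[0,0,0.85],"rot":[0,0,0],"fingers":0.7},
    {"delta_pos":[0,0,0.5],"rot":[0,0,0],"fingers":0.7},
    {"delta_pos":[0,0,0.5],"rot":[0,0,0],"fingers":0.7},
    {"delta_pos":[0,0,0.4],"rot":[0,0,0],"fingers":0.7},
    {"delta_pos":[0,0,0],"rot":[0,0,0],"fingers":0.7},
    {"delta_pos":[0,0,0],"rot":[0,0,0],"fingers":0.7}
  ]
}}

```text
clock: 2.95
tcp_pos: [0.4681, 0.3272, 0.0356]
orientation: [0.0, -0.001, 1.0, 0.0]
wrist_force: [-0.5, -0.7, -0.2]
finger_gap: 0.0253
```

Emit:
{"api": "arm_command", "payload": {
  "rows": [
    {"fingers":0.78},
    {"fingers":0.82},
    {"fingers":0.86},
    {"fingers":0.9},
    {"fingers":0.95},
    {"fingers":1},
    {"fingers":1},
    {"fingers":1}
  ],
  "squeeze": 40
}}

```text
schema error: expected keys delta_pos, rot, fingers
```

Emit:
{"api": "arm_command", "payload": {
  "rows": [
    {"delta_pos":[0,0,0],"rot":[0,0,0],"fingers":0.8},
    {"delta_pos":[0,0,0],"rot":[0,0,0],"fingers":0.85},
    {"delta_pos":[0,0,0],"rot":[0,0,0],"fingers":0.9},
    {"delta_pos":[0,0,0],"rot":[0,0,0],"fingers":0.95},
    {"delta_pos":[0,0,0],"rot":[0,0,0],"fingers":1},
    {"delta_pos":[0,0,0],"rot":[0,0,0],"fingers":1},
    {"delta_pos":[0,0,0],"rot":[0,0,0],"fingers":1}
  ],
  "squeeze": 40
}}

```text
clock: 3.65
tcp_pos: [0.4682, 0.3273, 0.0357]
orientation: [0.0, -0.001, 1.0, 0.0]
wrist_force: [-0.6, 1.0, 2.3]
finger_gap: 0.0077
```

Emit:
{"api": "arm_command", "payload": {
  "rows": [
    {"delta_pos":[0,0,-0.2],"rot":[0,0,0],"fingers":1},
    {"delta_pos":[0,0,-0.3],"rot":[0,0,0],"fingers":1},
    {"delta_pos":[0,0,-0.5],"rot":[0,0,0],"fingers":1},
    {"delta_pos":[0,0,-0.5],"rot":[0,0,0],"fingers":1},
    {"delta_pos":[0,0,-0.5],"rot":[0,0,0],"fingers":1},
    {"delta_pos":[0,0,-0.5],"rot":[0,0,0],"fingers":1},
    {"delta_pos":[0,0,-0.5],"rot":[0,0,0],"fingers":1},
    {"delta_pos":[0,0,-0.5],"rot":[0,0,0],"fingers":1},
    {"delta_pos":[0,0,-0.3],"rot":[0,0,0],"fingers":1},
    {"delta_pos":[0,0,0],"rot":[0,0,0],"fingers":1},
    {"delta_pos":[0,0,0],"rot":[0,0,0],"fingers":1}
  ]
}}

```text
clock: 4.75
tcp_pos: [0.4679, 0.327, 0.1113]
orientation: [-0.0, -0.001, 1.0, 0.0]
wrist_force: [-0.5, -0.3, -0.4]
finger_gap: 0.0075
```

```bash
cat >> h.py <<'E'
def tilt(c,R,zr,save=None):
    X,p,P=rim(c,R,zr,save=save,tol=.012)
    q=circ(P,c,R-.004);r=np.hypot(P[:,0]-q[0],P[:,1]-q[1]);P=P[abs(r-(R-.004))<.0035]
    A=np.c_[P[:,0]-q[0],P[:,1]-q[1],np.ones(len(P))]
    k=least_squares(lambda w:A@w-P[:,2],[0,0,zr],loss="soft_l1",f_scale=.001).x
    print("tilt deg dx,dy",np.degrees(k[:2]).round(2),"z",k[2].round(4))
E
python3 - <<'E'
from h import *
st()
t=env.get_state()["tcp_pos"]
tilt((t[0],t[1]-.054),.058,t[2]+.0125,save="pics/w2.png")
E
```

```text
clock=4.75 tcp_pos=[0.4679 0.327  0.1113] orientation=[-0.e+00 -8.e-04  1.e+00  0.e+00] wrist_force=[-0.461  -0.3075 -0.4032] finger_gap=0.0075 joint_pos=[ 4.6930e-01  3.6760e-01 -1.7830e-01  1.0248e+00  1.0000e-04  4.6760e-01]
wrist c,r [0.4698 0.2747 0.0529] n 8126 z [0.1227 0.1237]
tilt deg dx,dy [-0.78  0.45] z 0.1221
```

View pics/w2.png

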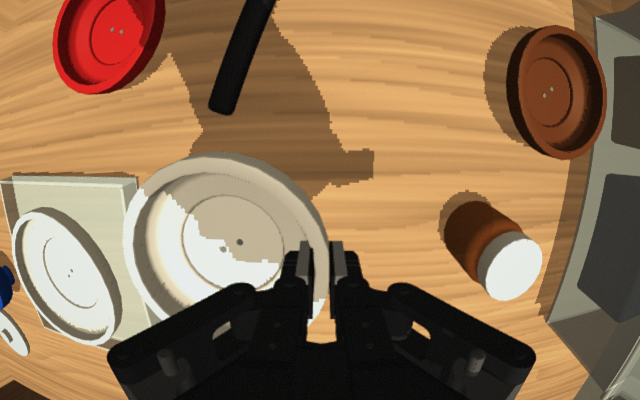

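Emit:
{"api": "arm_command", "payload": {
  "rows": [
    {"delta_pos":[-0.35,-0.3,0],"rot":[0,0,0],"fingers":1},
    {"delta_pos":[-0.65,-0.6,0],"rot":[0,0,0],"fingers":1},
    {"delta_pos":[-0.65,-0.6,0],"rot":[0,0,0],"fingers":1},
    {"delta_pos":[-0.65,-0.6,0],"rot":[0,0,0],"fingers":1},
    {"delta_pos":[-0.65,-0.6,0],"rot":[0,0,0],"fingers":1},
    {"delta_pos":[-0.65,-0.6,0],"rot":[0,0,0],"fingers":1},
    {"delta_pos":[-0.65,-0.6,0],"rot":[0,0,0],"fingers":1},
    {"delta_pos":[0,0,0],"rot":[0,0,0],"fingers":1},
    {"delta_pos":[0,0,0],"rot":[0,0,0],"fingers":1}
  ]
}}

```text
clock: 5.7
tcp_pos: [0.5535, 0.2485, 0.1111]
orientation: [-0.0, -0.0, 1.0, 0.0]
wrist_force: [0.4, 0.7, -1.1]
finger_gap: 0.0075
```

Run:
```python
from h import *
st()
t=env.get_state()["tcp_pos"]
rim((.5535,.038),.085,.05,save="pics/w3.png")
tilt((t[0],t[1]-.054),.058,t[2]+.0125)
```

```text
clock=5.7 tcp_pos=[0.5535 0.2485 0.1111] orientation=[-3.e-04 -2.e-04  1.e+00  1.e-04] wrist_force=[ 0.4165  0.6591 -1.0611] finger_gap=0.0075 joint_pos=[ 2.8960e-01  4.3250e-01 -7.9400e-02  1.0593e+00  4.0000e-04  2.8910e-01]
wrist c,r [0.5529 0.0383 0.0803] n 3078 z [0.0497 0.0507]
wrist c,r [0.5548 0.1966 0.0529] n 7979 z [0.1226 0.1236]
tilt deg dx,dy [-0.77  0.45] z 0.122
```

Emit:
{"api": "arm_command", "payload": {
  "rows": [
    {"delta_pos":[0,-0.4,0],"rot":[0,0,0],"fingers":1},
    {"delta_pos":[0,-0.9,0],"rot":[0,0,0],"fingers":1},
    {"delta_pos":[0,-0.9,0],"rot":[0,0,0],"fingers":1},
    {"delta_pos":[0,-0.9,0],"rot":[0,0,0],"fingers":1},
    {"delta_pos":[0,-0.9,0],"rot":[0,0,0],"fingers":1},
    {"delta_pos":[0,-0.9,0],"rot":[0,0,0],"fingers":1},
    {"delta_pos":[0,-0.9,0],"rot":[0,0,0],"fingers":1},
    {"delta_pos":[0,-0.9,0],"rot":[0,0,0],"fingers":1},
    {"delta_pos":[0.05,-0.8,0],"rot":[0,0,0],"fingers":1},
    {"delta_pos":[0,-0.4,0],"rot":[0,0,0],"fingers":1},
    {"delta_pos":[0,0,0.4],"rot":[0,0,0],"fingers":1},
    {"delta_pos":[0,0,0.4],"rot":[0,0,0],"fingers":1},
    {"delta_pos":[0,0,0.4],"rot":[0,0,0],"fingers":1},
    {"delta_pos":[0,0,0.4],"rot":[0,0,0],"fingers":1},
    {"delta_pos":[0,0,0.4],"rot":[0,0,0],"fingers":1},
    {"delta_pos":[0,0,0.3],"rot":[0,0,0],"fingers":1},
    {"delta_pos":[0,0,0.2],"rot":[0,0,0],"fingers":1},
    {"delta_pos":[0,0,0],"rot":[0,0,0],"fingers":1},
    {"delta_pos":[0,0,0],"rot":[0,0,0],"fingers":1}
  ]
}}

```text
clock: 7.7
tcp_pos: [0.5525, 0.0912, 0.0614]
orientation: [0.0, -0.001, 1.0, 0.0]
wrist_force: [1.0, -0.1, -0.9]
finger_gap: 0.0074
```

Run:
```python
from h import *
st()
t=env.get_state()["tcp_pos"]
tilt((t[0],t[1]-.054),.058,t[2]+.0125,save="pics/w4.png")
```

```text
clock=7.7 tcp_pos=[0.5525 0.0912 0.0614] orientation=[ 1.e-04 -9.e-04  1.e+00  0.e+00] wrist_force=[ 1.0257 -0.1201 -0.9351] finger_gap=0.0074 joint_pos=[ 2.020e-02  3.925e-01 -2.760e-01  9.021e-01  1.000e-04  1.840e-02]
wrist c,r [0.555  0.0381 0.0535] n 6652 z [0.073  0.0739]
tilt deg dx,dy [0.13 0.19] z 0.073
```

Emit:
{"api": "arm_command", "payload": {
  "rows": [
    {"delta_pos":[0,0,0.05],"rot":[0,0,0],"fingers":1},
    {"delta_pos":[0,0,0.05],"rot":[0,0,0],"fingers":1},
    {"delta_pos":[0,0,0.05],"rot":[0,0,0],"fingers":1},
    {"delta_pos":[0,0,0],"rot":[0,0,0],"fingers":1},
    {"delta_pos":[0,0,0],"rot":[0,0,0],"fingers":1}
  ]
}}

```text
clock: 8.25
tcp_pos: [0.5523, 0.0911, 0.0583]
orientation: [-0.0, -0.001, 1.0, 0.0]
wrist_force: [0.9, 0.1, -1.2]
finger_gap: 0.0077
```

Emit:
{"api": "arm_command", "payload": {
  "rows": [
    {"delta_pos":[0,0,0.04],"rot":[0,0,0],"fingers":1},
    {"delta_pos":[0,0,0],"rot":[0,0,0],"fingers":1},
    {"delta_pos":[0,0,0],"rot":[0,0,0],"fingers":1}
  ]
}}

```text
clock: 8.55
tcp_pos: [0.5525, 0.0914, 0.0578]
orientation: [0.0, -0.001, 1.0, 0.0]
wrist_force: [-0.3, 1.7, 2.4]
finger_gap: 0.0077
```

Contact is made (force z rises by about 3.5 N), so I'll open gently and lift away.

Emit:
{"api": "arm_command", "payload": {
  "rows": [
    {"delta_pos":[0,0,0],"rot":[0,0,0],"fingers":0.88},
    {"delta_pos":[0,0,0],"rot":[0,0,0],"fingers":0.82},
    {"delta_pos":[0,0,0],"rot":[0,0,0],"fingers":0.76},
    {"delta_pos":[0,0,0],"rot":[0,0,0],"fingers":0.7},
    {"delta_pos":[0,0,0],"rot":[0,0,0],"fingers":0.7},
    {"delta_pos":[0,0,-0.3],"rot":[0,0,0],"fingers":0.7},
    {"delta_pos":[0,0,-0.6],"rot":[0,0,0],"fingers":0.7},
    {"delta_pos":[0,0,-1],"rot":[0,0,0],"fingers":0.7},
    {"delta_pos":[0,0,-1],"rot":[0,0,0],"fingers":0.7},
    {"delta_pos":[0,0,-1],"rot":[0,0,0],"fingers":0.7},
    {"delta_pos":[0,0,-1],"rot":[0,0,0],"fingers":0.7},
    {"delta_pos":[0,0,0],"rot":[0,0,0],"fingers":0.7},
    {"delta_pos":[0,0,0],"rot":[0,0,0],"fingers":0.7}
  ]
}}

```text
clock: 9.85
tcp_pos: [0.5529, 0.0912, 0.1565]
orientation: [0.001, -0.001, 1.0, 0.0]
wrist_force: [-0.1, 0.6, 0.1]
finger_gap: 0.0255
```

Run:
```python
from h import *
st()
rim((.5525,.038),.085,.05)
tilt((.5525,.038),.058,.07,save="pics/w5.png")
```

```text
clock=9.85 tcp_pos=[0.5529 0.0912 0.1565] orientation=[ 1.1e-03 -9.0e-04  1.0e+00  0.0e+00] wrist_force=[-0.0518  0.5519  0.1394] finger_gap=0.0255 joint_pos=[ 0.0202  0.3158 -0.1362  1.1166  0.      0.0184]
wrist c,r [0.5376 0.0452 0.06  ] n 10322 z [0.0489 0.0513]
wrist c,r [0.5547 0.0381 0.0533] n 3884 z [0.0698 0.0708]
tilt deg dx,dy [-0.26  0.03] z 0.0697
```

View pics/w5.png

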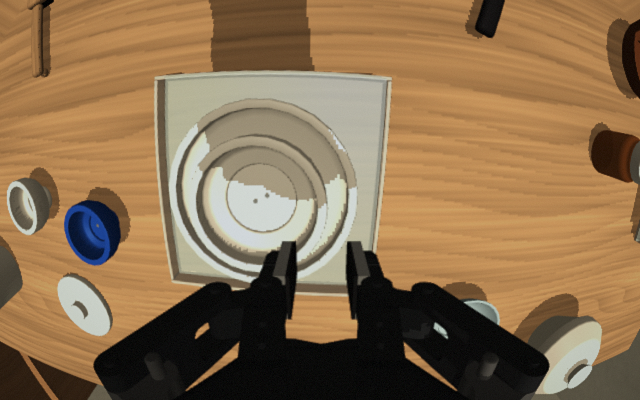

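M is nested: concentric at (255,197), rim at z 0.070, level. Next is the small cover.

Emit:
{"api": "arm_command", "payload": {
  "rows": [
    {"delta_pos":[0,-0.4,0],"rot":[0,0,0],"fingers":0.7},
    {"delta_pos":[0,-1,0],"rot":[0,0,0],"fingers":0.7},
    {"delta_pos":[0,-1,0],"rot":[0,0,0],"fingers":0.7},
    {"delta_pos":[0,-1,0],"rot":[0,0,0],"fingers":0.7},
    {"delta_pos":[0,-1,0],"rot":[0,0,0],"fingers":0.7},
    {"delta_pos":[0,-1,0],"rot":[0,0,0],"fingers":0.7},
    {"delta_pos":[-0.2,-1,0],"rot":[0,0,0],"fingers":0.7},
    {"delta_pos":[-0.2,-1,0],"rot":[0,0,0],"fingers":0.7},
    {"delta_pos":[-0.2,-1,0],"rot":[0,0,0],"fingers":0.7},
    {"delta_pos":[0,-1,0],"rot":[0,0,0],"fingers":0.7},
    {"delta_pos":[0,-1,0],"rot":[0,0,0],"fingers":0.7},
    {"delta_pos":[0,-1,0],"rot":[0,0,0],"fingers":0.7},
    {"delta_pos":[0,-1,0],"rot":[0,0,0],"fingers":0.7},
    {"delta_pos":[0,-1,0],"rot":[0,0,0],"fingers":0.7},
    {"delta_pos":[0,-1,0],"rot":[0,0,0],"fingers":0.7},
    {"delta_pos":[0,-1,0],"rot":[0,0,0],"fingers":0.7},
    {"delta_pos":[0,-1,0],"rot":[0,0,0],"fingers":0.7},
    {"delta_pos":[0,-1,0],"rot":[0,0,0],"fingers":0.7},
    {"delta_pos":[0,-1,0],"rot":[0,0,0],"fingers":0.7}
  ]
}}

```text
clock: 11.85
tcp_pos: [0.5649, -0.2784, 0.1553]
orientation: [-0.0, -0.001, 1.0, 0.0]
wrist_force: [0.5, -0.1, 0.6]
finger_gap: 0.0255
```

Emit:
{"api": "arm_command", "payload": {
  "rows": [
    {"delta_pos":[0,-1,0],"rot":[0,0,0],"fingers":0.7},
    {"delta_pos":[0,-1,0],"rot":[0,0,0],"fingers":0.7},
    {"delta_pos":[0,-0.4,0],"rot":[0,0,0],"fingers":0.7},
    {"delta_pos":[0,0,0],"rot":[0,0,0],"fingers":0.7},
    {"delta_pos":[0,0,0],"rot":[0,0,0],"fingers":0.7}
  ]
}}

```text
clock: 12.35
tcp_pos: [0.5649, -0.3245, 0.1553]
orientation: [-0.0, -0.001, 1.0, 0.0]
wrist_force: [-0.1, -0.8, 0.8]
finger_gap: 0.0256
```

Run:
```python
from h import *
st()
rim((.5657,-.292),.037,.05,save="pics/w6.png")
```

```text
clock=12.35 tcp_pos=[ 0.5649 -0.3245  0.1553] orientation=[-2.e-04 -9.e-04  1.e+00  4.e-04] wrist_force=[-0.1166 -0.8397  0.8365] finger_gap=0.0256 joint_pos=[-6.4470e-01  4.9110e-01  1.2580e-01  1.2061e+00  4.0000e-04 -6.4640e-01]
wrist c,r [ 0.5656 -0.2952  0.0325] n 2375 z [0.0498 0.0507]
```

View pics/w6.png

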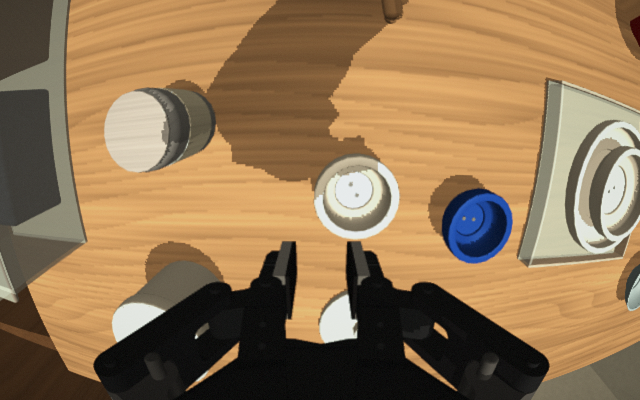

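S is the white cover at (357,195), with the blue one at (477,225) being the look-alike. It measures (0.566, -0.295).

Emit:
{"api": "arm_command", "payload": {
  "rows": [
    {"delta_pos":[-0.03,-0.18,0.6],"rot":[0,0,0],"fingers":0.7},
    {"delta_pos":[0,0,0.85],"rot":[0,0,0],"fingers":0.7},
    {"delta_pos":[0,0,0.85],"rot":[0,0,0],"fingers":0.7},
    {"delta_pos":[0,0,0.85],"rot":[0,0,0],"fingers":0.7},
    {"delta_pos":[0,0,0.85],"rot":[0,0,0],"fingers":0.7},
    {"delta_pos":[0,0,0.7],"rot":[0,0,0],"fingers":0.7},
    {"delta_pos":[0,0,0.5],"rot":[0,0,0],"fingers":0.7},
    {"delta_pos":[0,0,0.5],"rot":[0,0,0],"fingers":0.7},
    {"delta_pos":[0,0,0.25],"rot":[0,0,0],"fingers":0.7},
    {"delta_pos":[0,0,0],"rot":[0,0,0],"fingers":0.7},
    {"delta_pos":[0,0,0],"rot":[0,0,0],"fingers":0.7}
  ]
}}

```text
clock: 13.5
tcp_pos: [0.566, -0.3286, 0.0369]
orientation: [0.0, -0.001, 1.0, -0.0]
wrist_force: [1.0, 0.3, 0.2]
finger_gap: 0.0253
```

Emit:
{"api": "arm_command", "payload": {
  "rows": [
    {"delta_pos":[0,0,0],"rot":[0,0,0],"fingers":0.8},
    {"delta_pos":[0,0,0],"rot":[0,0,0],"fingers":0.85},
    {"delta_pos":[0,0,0],"rot":[0,0,0],"fingers":0.9},
    {"delta_pos":[0,0,0],"rot":[0,0,0],"fingers":0.95},
    {"delta_pos":[0,0,0],"rot":[0,0,0],"fingers":1},
    {"delta_pos":[0,0,0],"rot":[0,0,0],"fingers":1},
    {"delta_pos":[0,0,0],"rot":[0,0,0],"fingers":1}
  ],
  "squeeze": 40
}}

```text
clock: 14.2
tcp_pos: [0.566, -0.3288, 0.0372]
orientation: [0.0, -0.001, 1.0, -0.0]
wrist_force: [-1.4, 0.2, 5.8]
finger_gap: 0.0076
```

Emit:
{"api": "arm_command", "payload": {
  "rows": [
    {"delta_pos":[0,0,-0.2],"rot":[0,0,0],"fingers":1},
    {"delta_pos":[0,0,-0.3],"rot":[0,0,0],"fingers":1},
    {"delta_pos":[0,0,-0.6],"rot":[0,0,0],"fingers":1},
    {"delta_pos":[0,0,-0.7],"rot":[0,0,0],"fingers":1},
    {"delta_pos":[0,0,-0.7],"rot":[0,0,0],"fingers":1},
    {"delta_pos":[0,0,-0.7],"rot":[0,0,0],"fingers":1},
    {"delta_pos":[0,0,-0.7],"rot":[0,0,0],"fingers":1},
    {"delta_pos":[0,0,-0.6],"rot":[0,0,0],"fingers":1},
    {"delta_pos":[0,0,-0.5],"rot":[0,0,0],"fingers":1},
    {"delta_pos":[0,0,-0.3],"rot":[0,0,0],"fingers":1},
    {"delta_pos":[0,0,0],"rot":[0,0,0],"fingers":1},
    {"delta_pos":[0,0,0],"rot":[0,0,0],"fingers":1}
  ]
}}

```text
clock: 15.4
tcp_pos: [0.5655, -0.3283, 0.1421]
orientation: [-0.0, -0.001, 1.0, 0.0]
wrist_force: [-0.6, 0.5, -1.3]
finger_gap: 0.0076
```

Run:
```python
from h import *
st()
t=env.get_state()["tcp_pos"]
tilt((t[0],t[1]+.033),.037,t[2]+.0125,save="pics/w7.png")
```

```text
clock=15.4 tcp_pos=[ 0.5655 -0.3283  0.1421] orientation=[-2.e-04 -8.e-04  1.e+00  2.e-04] wrist_force=[-0.5507  0.5448 -1.2615] finger_gap=0.0076 joint_pos=[-6.4870e-01  5.0210e-01  1.1040e-01  1.1797e+00  1.0000e-04 -6.5040e-01]
wrist c,r [ 0.564  -0.2982  0.0323] n 5124 z [0.1541 0.1556]
tilt deg dx,dy [0.68 1.41] z 0.1542
```

View pics/w7.png

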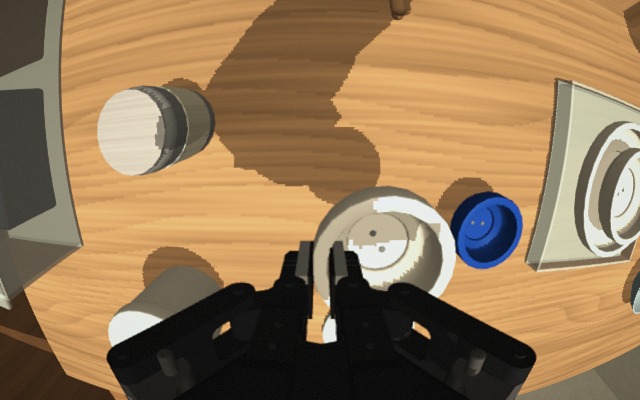

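Emit:
{"api": "arm_command", "payload": {
  "rows": [
    {"delta_pos":[0,0.3,0],"rot":[0,0,0],"fingers":1},
    {"delta_pos":[0,0.7,0],"rot":[0,0,0],"fingers":1},
    {"delta_pos":[0.11,1,0],"rot":[0,0,0],"fingers":1},
    {"delta_pos":[0.11,1,0],"rot":[0,0,0],"fingers":1},
    {"delta_pos":[0.11,1,0],"rot":[0,0,0],"fingers":1},
    {"delta_pos":[0.11,1,0],"rot":[0,0,0],"fingers":1},
    {"delta_pos":[0.11,1,0],"rot":[0,0,0],"fingers":1},
    {"delta_pos":[0,1,0],"rot":[0,0,0],"fingers":1},
    {"delta_pos":[0,1,0],"rot":[0,0,0],"fingers":1},
    {"delta_pos":[0,1,0],"rot":[0,0,0],"fingers":1},
    {"delta_pos":[0,1,0],"rot":[0,0,0],"fingers":1},
    {"delta_pos":[0,1,0],"rot":[0,0,0],"fingers":1},
    {"delta_pos":[0,1,0],"rot":[0,0,0],"fingers":1},
    {"delta_pos":[0,1,0],"rot":[0,0,0],"fingers":1},
    {"delta_pos":[0,1,0],"rot":[0,0,0],"fingers":1},
    {"delta_pos":[0,1,0],"rot":[0,0,0],"fingers":1},
    {"delta_pos":[0,1,0],"rot":[0,0,0],"fingers":1},
    {"delta_pos":[0,0.7,0],"rot":[0,0,0],"fingers":1},
    {"delta_pos":[0,0,0],"rot":[0,0,0],"fingers":1},
    {"delta_pos":[0,0,0],"rot":[0,0,0],"fingers":1}
  ]
}}

```text
clock: 17.45
tcp_pos: [0.554, 0.0059, 0.1425]
orientation: [0.0, -0.001, 1.0, -0.0]
wrist_force: [0.0, -0.6, 0.1]
finger_gap: 0.0079
```

Run:
```python
from h import *
st()
t=env.get_state()["tcp_pos"]
tilt((t[0],t[1]+.033),.037,t[2]+.0125,save="pics/w8.png")
rim((.5547,.0381),.058,.07,tol=.005)
```

```text
clock=17.45 tcp_pos=[0.554  0.0059 0.1425] orientation=[ 1.0e-04 -1.3e-03  1.0e+00 -2.0e-04] wrist_force=[ 0.0076 -0.5614  0.1148] finger_gap=0.0079 joint_pos=[-1.3410e-01  3.1460e-01 -1.7370e-01  1.0823e+00 -4.0000e-04 -1.3670e-01]
wrist c,r [0.5534 0.0365 0.0328] n 4510 z [0.1548 0.1561]
tilt deg dx,dy [0.93 1.48] z 0.1551
wrist c,r [0.5553 0.0371 0.0534] n 2750 z [0.0699 0.0709]
```

Emit:
{"api": "arm_command", "payload": {
  "rows": [
    {"delta_pos":[0,0.03,0.3],"rot":[0,0,0],"fingers":1},
    {"delta_pos":[0,0,0.5],"rot":[0,0,0],"fingers":1},
    {"delta_pos":[0,0,0.5],"rot":[0,0,0],"fingers":1},
    {"delta_pos":[0,0,0.5],"rot":[0,0,0],"fingers":1},
    {"delta_pos":[0,0,0.5],"rot":[0,0,0],"fingers":1},
    {"delta_pos":[0,0,0.4],"rot":[0,0,0],"fingers":1},
    {"delta_pos":[0,0,0.3],"rot":[0,0,0],"fingers":1},
    {"delta_pos":[0,0,0.1],"rot":[0,0,0],"fingers":1},
    {"delta_pos":[0,0,0],"rot":[0,0,0],"fingers":1},
    {"delta_pos":[0,0,0],"rot":[0,0,0],"fingers":1}
  ]
}}

```text
clock: 18.55
tcp_pos: [0.5545, 0.0062, 0.0809]
orientation: [0.0, -0.001, 1.0, 0.0]
wrist_force: [0.1, -0.2, -0.0]
finger_gap: 0.0077
```

Emit:
{"api": "arm_command", "payload": {
  "rows": [
    {"delta_pos":[0,0,0.05],"rot":[0,0,0],"fingers":1},
    {"delta_pos":[0,0,0.05],"rot":[0,0,0],"fingers":1},
    {"delta_pos":[0,0,0],"rot":[0,0,0],"fingers":1},
    {"delta_pos":[0,0,0],"rot":[0,0,0],"fingers":1}
  ]
}}

```text
clock: 18.95
tcp_pos: [0.5541, 0.0062, 0.0786]
orientation: [0.0, -0.001, 1.0, 0.0]
wrist_force: [-0.1, -0.2, -1.7]
finger_gap: 0.0075
```

Emit:
{"api": "arm_command", "payload": {
  "rows": [
    {"delta_pos":[0,0,0.05],"rot":[0,0,0],"fingers":1},
    {"delta_pos":[0,0,0],"rot":[0,0,0],"fingers":1},
    {"delta_pos":[0,0,0],"rot":[0,0,0],"fingers":1}
  ]
}}

```text
clock: 19.25
tcp_pos: [0.5543, 0.0061, 0.0777]
orientation: [0.0, -0.001, 1.0, -0.0]
wrist_force: [-0.3, -0.2, 1.0]
finger_gap: 0.0077
```

Emit:
{"api": "arm_command", "payload": {
  "rows": [
    {"delta_pos":[0,0,0.03],"rot":[0,0,0],"fingers":1},
    {"delta_pos":[0,0,0],"rot":[0,0,0],"fingers":1},
    {"delta_pos":[0,0,0],"rot":[0,0,0],"fingers":1}
  ]
}}

```text
clock: 19.55
tcp_pos: [0.5545, 0.0058, 0.0775]
orientation: [0.0, -0.001, 1.0, -0.0]
wrist_force: [-1.5, -2.2, 5.7]
finger_gap: 0.0072
```

Contact again (about 5 N). Releasing and lifting.

Emit:
{"api": "arm_command", "payload": {
  "rows": [
    {"delta_pos":[0,0,0],"rot":[0,0,0],"fingers":0.88},
    {"delta_pos":[0,0,0],"rot":[0,0,0],"fingers":0.82},
    {"delta_pos":[0,0,0],"rot":[0,0,0],"fingers":0.76},
    {"delta_pos":[0,0,0],"rot":[0,0,0],"fingers":0.7},
    {"delta_pos":[0,0,0],"rot":[0,0,0],"fingers":0.7},
    {"delta_pos":[0,0,-0.3],"rot":[0,0,0],"fingers":0.7},
    {"delta_pos":[0,0,-0.6],"rot":[0,0,0],"fingers":0.7},
    {"delta_pos":[0,0,-1],"rot":[0,0,0],"fingers":0.7},
    {"delta_pos":[0,0,-1],"rot":[0,0,0],"fingers":0.7},
    {"delta_pos":[0,0,-1],"rot":[0,0,0],"fingers":0.7},
    {"delta_pos":[0,0,-1],"rot":[0,0,0],"fingers":0.7},
    {"delta_pos":[0,0,0],"rot":[0,0,0],"fingers":0.7},
    {"delta_pos":[0,0,0],"rot":[0,0,0],"fingers":0.7}
  ]
}}

```text
clock: 20.85
tcp_pos: [0.5546, 0.0061, 0.1758]
orientation: [0.001, -0.001, 1.0, -0.0]
wrist_force: [0.7, 0.2, -0.6]
finger_gap: 0.0257
```

Run:
```python
from h import *
st()
tilt((.5545,.038),.037,.09,save="pics/w9.png")
rim((.5545,.038),.058,.07,tol=.004)
cal=env.get_calibration("wrist");p,d=env.read_camera("wrist");X=wcloud(cal,d)
r=np.hypot(X[...,0]-.553,X[...,1]-.038);m=(abs(X[...,2]-.05)<.003)&(r>.07)&(r<.095)&(p.min(-1)>70)
print("L",circ(X[m],(.553,.038),.081).round(4),m.sum())
```

```text
clock=20.85 tcp_pos=[0.5546 0.0061 0.1758] orientation=[ 1.e-03 -8.e-04  1.e+00 -1.e-04] wrist_force=[ 0.707   0.1808 -0.5573] finger_gap=0.0257 joint_pos=[-1.3380e-01  2.9430e-01 -1.1730e-01  1.1571e+00  1.0000e-04 -1.3540e-01]
wrist c,r [0.5535 0.0382 0.0323] n 2724 z [0.0897 0.0907]
tilt deg dx,dy [-0.42 -0.03] z 0.0897
wrist c,r [0.5541 0.0368 0.0524] n 3953 z [0.0699 0.071 ]
L [0.5538 0.0361 0.0802] 4042
```

View pics/w9.png

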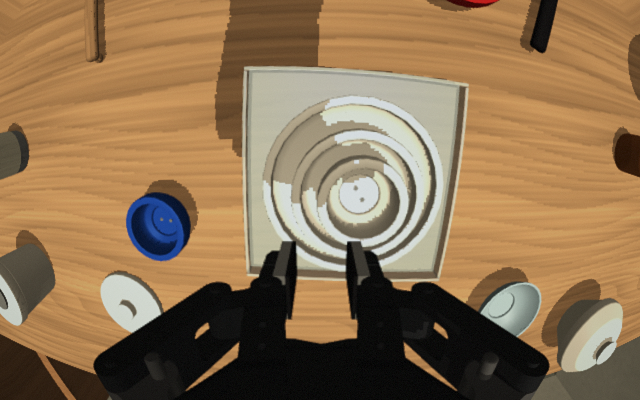

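The three covers are nested near (355,195), with rims at 0.050, 0.070 and 0.090 m, level and centred within about 2 mm, and the gripper is clear.

```bash
python3 -c "
from workcell import env
print(env.hand_in())"
```

```text
the job is handed in; nothing more can be done
None
```

The three covers are nested and the job is handed in, at about 21 s on the robot's clock. I pinched the white medium cover by its lip, set it into the large one until the wrist force showed contact, then did the same with the small cover into the medium.

Last checks with the wrist camera:
- **Rim heights:** the medium rim was at about 70 mm and the small at about 90 mm, as nesting should give. The large rim was only measured before the nesting, at 50 mm; I did not re-measure it at the end.
- **Centring:** all three centres agreed to about 2 mm.
- **Level:** the small cover was tilted 0.4° in the final view. The medium was last measured at about 0.3°, just after it was placed.
- **Large cover:** it moved about 2 mm by measurement, which is within measuring error.
- **Gripper:** the tip was about 85 mm above the stack, touching nothing.

Two readings disagreed. The two fixed cameras differed by about 5 mm in y at the start, so I used the close wrist-camera views for the moves. One fit of the large rim after the first placing was wrong because it picked up inner surfaces; I discarded it, and the final fit was good.

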